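# Hang the slag hammer back between its neighbours

### The arm

A 6-joint arm with a two-finger parallel gripper is mounted at the origin on the work surface. World frame = base frame: x ahead of the robot, y to its left, z up, the work surface at z = 0. Lengths are in m, angles in degrees, forces in N, time in s.
With the tool pointing down it reaches from about 0.35 to 0.725 m from the base axis. Payload 4.3 kg.
Tool frame: the origin (TCP) lies at the very end of the fingers, on their centre line; the grasp point (between the pads) lies 19 mm behind it; z points along the fingers, y is the line along which they close (so a half turn about z gives the same grasp; the last joint's range is limited). The gripper opens to 85 mm and grips with 20 to 120 N. Pads are 22 mm wide; open, the fingers measure 114 mm over their backs; the gripper's body (76 mm by 85 mm) begins 54 mm behind the grasp point. The pads swing forward as they close: fully open they stand 13 mm farther back than shut.
Start: joints at [-6.32, 21.618, 4.641, 73.018, 0, 83.68], TCP at [0.575, 0, 0.231] pointing down, gripper open.
Joint ranges: [-156.06, 156.06], [-48.1, 94.91], [-58.44, 69.94], [-101.28, 121.22], [-78.64, 73.56], [-180, 180]. Speed limits (degrees/s): [147.25, 147.25, 180, 180, 180, 180].

### API

Orientations are given as a 3x3 rotation matrix whose columns are the frame's x, y, z axes.
In Python, from rig import manip, optics, finish_job gives the robot as it stands. The module is installed in compiled form; this text tells all that it offers.
- The arm moves only by the tool send_rows, never from a script. Its argument "increments" is text: rows parted by semicolons, each of 6 numbers parted by spaces: the shift along the world's x, y, z each as a share of 0.5 m, from -1 to 1, then the turn, a rotation vector about the world's x, y, z each as a share of pi rad, from -1 to 1. A call has exactly 5 rows; each row shifts and turns the commanded pose from where the row before left it; what a row does not reach is not made up. A row lasts 1/10 s, in which the tool goes at most 50 mm and 8.59 degrees, less where a joint would pass 70% of its speed; a pose out of reach is approached as far as the arm can. A call with a number of a shift or a turn outside -1 to 1 is refused whole. A call with a gripper value outside its range is refused whole. "jaw" is the gripper command: -1 is shut, 1 is fully open, values between are in proportion, set as the call begins (left out, the last holds). The fingers move at their own pace and stop on an object; "newtons" is the grip in N (left out, the last holds). Time passes only in rows, so rows that do not move let the fingers close, or fill a call up. It gives the time, the measured TCP pose, the force, the opening and the grip force at its end, in the units of the state.
- manip.get_obs(): the state, without advancing time (a new reading comes with each control period).
- optics.read_camera(name): name is "scene" or "side" or "wrist"; returns (picture, depth): 400x640x3 uint8, red, green, blue; 400x640 float32, m along the optical axis (not along the pixel's ray), 0 where there is no reading.
- optics.calibration(name): a dict with "fx", "fy", "cx", "cy" (pixels), "extrinsics" (4x4, takes a point from world to camera coordinates). Camera axes: x right, y up, looking along -z (the intrinsics and any distortion apply to the point x, -y, -z); pixel columns grow to the right and rows downward; lengths in m; the calibration is good to about 2 mm. A picture is of the moment at which its call begins: read the wrist's pose just before it. calibration takes no time and is no camera call; for the wrist camera it gives the pose at the moment of the call.
- finish_job(): hands the job in; it is judged then, once.
The state is a dict: "time_s": time; "qpos": joint angles; "qd": joint speeds; "joint_efforts": joint torques, N m; "tool_pos": TCP position; "eef_rot": TCP orientation; "contact_force": force on the tool from outside, world axes, zero at the start; "torque": the same for the moment, N m; "gripper_width": opening from 0.0 (shut) to 1.0 (fully open); "grip_force": force on a finger pad.
Only numpy, scipy, OpenCV 4.12 (cv2) and the standard library are available. Lean on these libraries where they do the work, as an engineer would, in place of code of your own. Each camera call takes 0.05 s, during which the arm holds its last target. There are 200 camera calls.

### The job

Take the slag hammer (blue grip, steel head with a chisel edge and a point) out of the socket stand and hang it in the empty middle fork of the yellow-pronged rack, handle down between the two prongs and head resting across both of them. Do not knock the orange mallet and the red T-handled key that hang on either side: they must stay as they hang. Let go of the hammer and leave it hanging still.

Things in the scene. Friction and masses are not known exactly. Their poses are not given: they have to be found in the camera images.
- slag_head (a point): Slag hammer, 0.36 kg, upright in a 28 mm wide, 50 mm deep socket; ball-pein hammer in the socket 150 mm away. Point: centre of the head's middle block, 24 (x, grasp) x 34 (y) x 36 mm (z). Head 100 mm along y (chisel end +y, 30 mm wide), flat underside 18 mm below; arms beside the block reach 2 mm above the point. z up. Handle 16 mm thick for 76 mm, then 24 mm blue grip; foot 204 mm below
- fork (a point): Empty middle fork of a fixed 3-fork rack. Point: midway between its prongs, level with their tops, 215 mm above the bench. x along the prongs to the beam (away from robot), y along the beam, z up. Prongs: 10 mm bars at y +-25 mm (40 mm gap, open at the front), tips at x -49 mm with lips 8 mm high; beam from x +39 mm, no higher than the prongs. Other forks at y +-100 mm
- mallet_head (a point): Orange mallet hanging in the fork on one side. Point: centre of its head, 40 (x) x 70 (y, along the beam) x 36 mm high; handle hangs 170 mm below the head. z up. Leave alone
- key_bar (a point): Chuck key with red T bar hanging in the fork on the other side. Point: centre of the bar, 16 (x) x 70 (y, along the beam) x 16 mm high; steel shank, 18 mm thick, hangs 150 mm below. z up. Leave alone
Not all that is in view belongs to the job. Leave any green or pink look-alike of the part that bears slag_head alone. What is shaped like the part that bears key_bar but black or white is not meant.

How it is judged (in metres and radians):
At the end, for the whole second after the job is handed in: The slag hammer hangs released and still in the middle fork: underside on both prongs within 5 mm in height, within 18 mm of the middle sideways, between lips and beam, upright within 10 degrees; mallet and key within 12 mm of their starts and 10 degrees of upright (x of slag_head in the frame of fork between -0.035 and 0.036 m and y of slag_head in the frame of fork between -0.018 and 0.018 m and z of slag_head in the frame of fork between 0.013 and 0.023 m and angle between each of slag_head, mallet_head, key_bar's own z axis and vertical below 0.17 rad and linear speed of slag below 0.03 m/s and distance of each of mallet_head, key_bar from where it was at the start of the episode below 0.012 m); the robot touches nothing.
It fails at once if the orange mallet is knocked (its head shifts more than 12 mm or swings more than 15 degrees) (distance of mallet_head from where it was at the start of the episode above 0.012 m or angle between mallet_head's own z axis and vertical above 0.26 rad).
It fails at once if the red T key is knocked (its bar shifts more than 12 mm or swings more than 15 degrees) (distance of key_bar from where it was at the start of the episode above 0.012 m or angle between key_bar's own z axis and vertical above 0.26 rad).
It also fails if it takes over 38 s, if anything falls off the work surface, if the arm or the gripper's body presses on something with over 40 N, if the wrist force passes 120 N, or if a joint passes its speed limit or range.

## Working session

There is one attempt and no reset: what is moved stays moved. The work goes in short steps, Python scripts to look and compute and a tool call to move; the robot and the scene stay as the last step left them, time stands still between calls to the robot, and variables do not carry over. Pictures are saved under pics/ and viewed, at most 10 in all, crops included, and the job is handed in when it is done.

Besides the shell and the picture viewer there is one more tool, called as name(argument=value, ...), one argument or row to a line, values as JSON. send_rows: Moves the arm, as the interface text tells. Shift numbers are shares of 0.5 m and turn numbers shares of pi rad, none past 1 either way. Its arguments: {"type":"object","properties":{"increments":{"type":"string"},"jaw":{"type":"number"},"newtons":{"type":"number"}},"required":["increments"]}

```bash
mkdir -p pics
cat > h.py <<'E'
import numpy as np, cv2
from rig import manip, optics, finish_job
def grab(n):
    c=optics.calibration(n); p,d=optics.read_camera(n)
    return p,d,c
def pts(d,c):
    v,u=np.indices(d.shape); z=d
    P=np.stack([(u-c['cx'])/c['fx']*z,-(v-c['cy'])/c['fy']*z,-z,np.ones_like(z)],-1)
    return (P@np.linalg.inv(c['extrinsics']).T)[...,:3]
E
python3 - <<'E'
from h import *
for n in ['scene','side','wrist']:
    p,d,c=grab(n); cv2.imwrite(f'pics/{n}0.png',p[...,::-1]); np.savez(f'{n}0.npz',p=p,d=d,**c)
    print(n,{k:np.round(v,3).tolist() for k,v in c.items()},(d>0).mean())
E
```

```text
scene {'fx': 428.291, 'fy': 428.291, 'cx': 321.938, 'cy': 201.039, 'extrinsics': [[-0.396, 0.918, 0.018, 0.239], [-0.552, -0.253, 0.794, 0.127], [0.734, 0.305, 0.607, -1.712], [0.0, 0.0, 0.0, 1.0]]} 0.99602734375
side {'fx': 389.985, 'fy': 389.985, 'cx': 324.184, 'cy': 205.957, 'extrinsics': [[-0.967, -0.253, 0.02, 0.476], [0.17, -0.586, 0.792, -0.241], [-0.189, 0.769, 0.61, -1.038], [0.0, 0.0, 0.0, 1.0]]} 0.99601953125
wrist {'fx': 358.003, 'fy': 358.003, 'cx': 317.507, 'cy': 206.014, 'extrinsics': [[1.0, 0.001, -0.002, -0.574], [-0.001, 0.957, -0.289, 0.038], [0.002, 0.289, 0.957, -0.381], [0.0, 0.0, 0.0, 1.0]]} 0.99587890625
```

View pics/scene0.png

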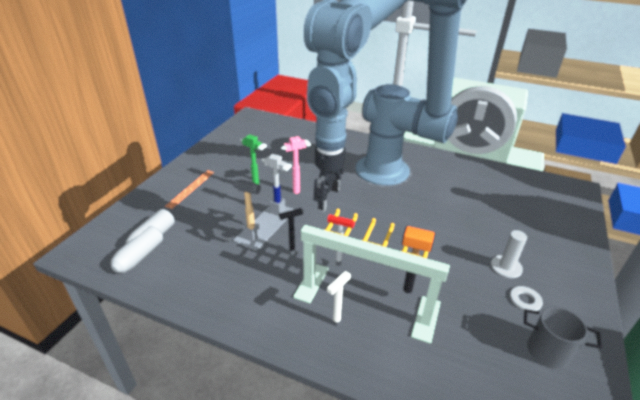

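View pics/side0.png

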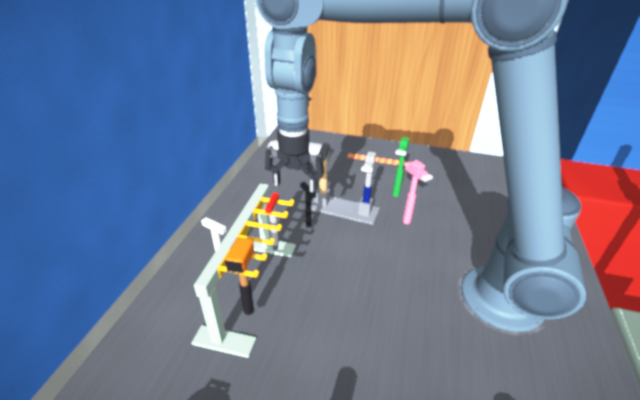

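The scene view shows four candidates for the hammer:
- Green look-alike at (253,150).
- Pink look-alike at (296,155).
- Blue grip with steel head at (276,165–200), which is at (368,165–205) in the side view.
- Ball-pein with a tan handle at (250,215).

The blue-gripped one in the socket fits the description. The red T key is at (341,220) and the orange mallet at (418,238), with the empty fork between them. The black and white T's are decoys.

Run:
```python
from h import *
ims=[]
for n,(x0,y0,x1,y1) in [('scene',(220,120,460,300)),('side',(190,120,450,320))]:
    f=np.load(n+'0.npz'); p=f['p']; P=pts(f['d'],f)
    ims.append(cv2.resize(p[y0:y1,x0:x1,::-1],(520,int(520*(y1-y0)/(x1-x0))),interpolation=cv2.INTER_CUBIC)[:390])
    hsv=cv2.cvtColor(p,cv2.COLOR_RGB2HSV); H,S,V=[hsv[...,i].astype(int) for i in range(3)]
    box=np.zeros(H.shape,bool); box[y0:y1,x0:x1]=1
    inr=box&(P[...,0]>.3)&(P[...,0]<.9)&(P[...,2]>.02)&(P[...,2]<.32)
    for nm,m in dict(blue=(H>108)&(H<128)&(S>150),orange=(H>7)&(H<17)&(S>200)&(V>150),red=((H<5)|(H>175))&(S>180),yellow=(H>18)&(H<30)&(S>150)).items():
        m=m&inr; k,L,st,ce=cv2.connectedComponentsWithStats(m.astype(np.uint8))
        for i in range(1,k):
            if st[i,4]<15: continue
            q=P[L==i]; print(n,nm,ce[i].round(),st[i,4],'med',np.median(q,0).round(3),'lo',np.percentile(q,4,axis=0).round(3),'hi',np.percentile(q,96,axis=0).round(3))
    # steel head region
    x0,y0,x1,y1={'scene':(258,150,292,182),'side':(358,148,380,182)}[n]
    m=np.zeros(H.shape,bool); m[y0:y1,x0:x1]=1; m&=(P[...,2]>.08)&(P[...,2]<.4)&(S<70)&(V>110)
    q=P[m]; print(n,'steel',m.sum(),np.percentile(q,[3,50,97],axis=0).round(3).tolist())
    np.save(n+'_steel.npy',q)
cv2.imwrite('pics/crop.png',np.vstack([i for i in ims])[:,:])
im=cv2.imread('pics/crop.png'); print(im.shape); cv2.imwrite('pics/crop.png',cv2.resize(im,(400,600)))
```

```text
scene blue [277. 194.] 69 med [ 0.426 -0.24   0.089] lo [ 0.417 -0.248  0.061] hi [ 0.432 -0.235  0.11 ]
scene red [341. 221.] 128 med [0.623 0.058 0.228] lo [0.614 0.027 0.221] hi [0.629 0.086 0.231]
scene yellow [369. 229.] 56 med [0.606 0.13  0.213] lo [0.574 0.126 0.21 ] hi [0.645 0.132 0.218]
scene yellow [329. 226.] 19 med [0.639 0.031 0.213] lo [0.627 0.027 0.211] hi [0.651 0.034 0.215]
scene yellow [388. 234.] 52 med [0.608 0.18  0.213] lo [0.574 0.177 0.211] hi [0.644 0.183 0.219]
scene yellow [347. 230.] 16 med [0.634 0.081 0.213] lo [0.624 0.078 0.211] hi [0.648 0.083 0.215]
scene yellow [404. 248.] 16 med [0.639 0.231 0.214] lo [0.631 0.227 0.21 ] hi [0.646 0.233 0.216]
scene yellow [425. 253.] 16 med [0.636 0.281 0.214] lo [0.628 0.278 0.211] hi [0.645 0.283 0.215]
scene steel 334 [[0.408, -0.281, 0.145], [0.426, -0.242, 0.205], [0.433, -0.2, 0.227]]
side blue [367. 194.] 85 med [ 0.416 -0.24   0.088] lo [ 0.407 -0.244  0.059] hi [ 0.425 -0.235  0.109]
side orange [247. 254.] 124 med [0.593 0.258 0.245] lo [0.591 0.225 0.229] hi [0.598 0.284 0.252]
side red [272. 202.] 9
[... 252 characters left out ...]
1 0.033 0.223]
side yellow [281. 213.] 44 med [0.579 0.08  0.215] lo [0.57  0.076 0.209] hi [0.609 0.083 0.223]
side yellow [251. 233.] 186 med [0.637 0.177 0.214] lo [0.57  0.128 0.191] hi [0.653 0.222 0.251]
side yellow [276. 226.] 39 med [0.574 0.129 0.215] lo [0.568 0.126 0.209] hi [0.606 0.132 0.222]
side yellow [227. 262.] 167 med [0.629 0.28  0.249] lo [0.601 0.259 0.191] hi [0.651 0.286 0.252]
side yellow [260. 256.] 61 med [0.578 0.23  0.215] lo [0.566 0.226 0.208] hi [0.595 0.233 0.222]
side yellow [249. 273.] 77 med [0.583 0.28  0.214] lo [0.564 0.258 0.175] hi [0.61  0.286 0.222]
side steel 235 [[0.405, -0.261, 0.138], [0.416, -0.234, 0.209], [0.429, -0.199, 0.229]]
(780, 520, 3)
```

View pics/crop.png

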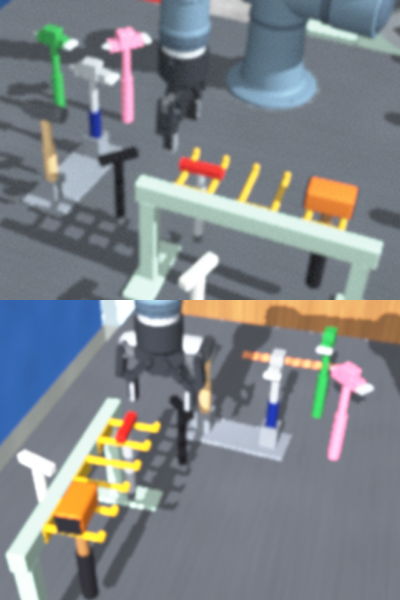

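View pics/wrist0.png

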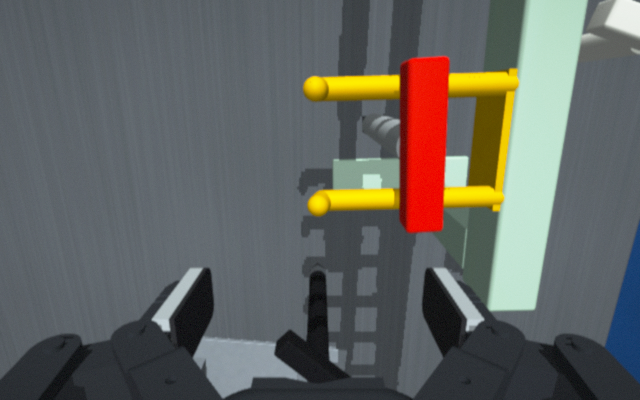

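The crops confirm it: blue grip, steel head, in the near socket, with green and pink decoys behind. The wrist view shows the key (red, around (425,145)) in its fork, and the fingers already close along world x. Next I compute the head yaw and the decoy positions.

Run:
```python
from h import *
A=[]
for n in ['scene','side']:
    q=np.load(n+'_steel.npy'); q=q[q[:,2]>.185]; A.append(q)
    f=np.load(n+'0.npz'); P=pts(f['d'],f); hsv=cv2.cvtColor(f['p'],cv2.COLOR_RGB2HSV).astype(int); H,S,V=hsv[...,0],hsv[...,1],hsv[...,2]
    for nm,m in dict(green=(H>50)&(H<75)&(S>150),pink=(H>155)&(H<178)&(S>70)&(V>150),dark=(V<60)&(P[...,2]>.05)&(P[...,1]<0)&(P[...,1]>-.2)&(P[...,0]>.53),tan=(H>8)&(H<22)&(S>60)&(V>120)&(P[...,1]<-.1)&(P[...,0]<.62)&(P[...,0]>.48),mallet=(H>7)&(H<17)&(S>200)&(V>150)&(P[...,1]>.15)).items():
        q=P[m&(P[...,2]>.03)&(P[...,2]<.35)&(P[...,0]>.2)&(P[...,0]<.8)&(abs(P[...,1])<.45)]
        if len(q)>10: print(n,nm,len(q),np.percentile(q,[3,50,97],axis=0).round(3).tolist())
q=np.vstack(A)
for z in (.19,.2,.21,.22):
    s=q[(q[:,2]>=z)&(q[:,2]<z+.01)]; print(z,len(s),s.min(0).round(3),s.max(0).round(3))
(c,wh,a)=cv2.minAreaRect((q[:,:2]*1000).astype(np.float32)); print(c,wh,a)
print({k:np.round(v,3).tolist() for k,v in manip.get_obs().items()})
```

```text
scene green 218 [[0.326, -0.402, 0.049], [0.337, -0.379, 0.192], [0.344, -0.364, 0.221]]
scene pink 225 [[0.269, -0.263, 0.039], [0.287, -0.245, 0.14], [0.307, -0.221, 0.22]]
scene dark 222 [[0.532, -0.128, 0.058], [0.582, -0.108, 0.155], [0.636, -0.003, 0.298]]
scene tan 200 [[0.564, -0.264, 0.057], [0.575, -0.256, 0.123], [0.58, -0.249, 0.187]]
side green 231 [[0.319, -0.385, 0.035], [0.328, -0.377, 0.11], [0.338, -0.357, 0.222]]
side pink 180 [[0.256, -0.262, 0.044], [0.284, -0.243, 0.182], [0.304, -0.234, 0.223]]
side dark 158 [[0.556, -0.127, 0.054], [0.574, -0.108, 0.124], [0.592, -0.089, 0.166]]
side tan 100 [[0.555, -0.263, 0.055], [0.56, -0.256, 0.108], [0.575, -0.249, 0.174]]
side mallet 124 [[0.591, 0.224, 0.227], [0.593, 0.258, 0.245], [0.6, 0.284, 0.252]]
0.19 56 [ 0.405 -0.298  0.19 ] [ 0.437 -0.199  0.2  ]
0.2 154 [ 0.404 -0.292  0.2  ] [ 0.438 -0.197  0.21 ]
0.21 111 [ 0.405 -0.284  0.21 ] [ 0.433 -0.211  0.22 ]
0.22 121 [ 0.405 -0.268  0.22 ] [ 0.434 -0.228  0.23 ]
(379.5338439941406, -235.16146850585938) (100.54415130615234, 118.70628356933594) 73.80728149414062
{'time_s': 0.15, 'qpos': [-6.321, 21.652, 4.583, 73.017, 0.001, 83.68], 'qd': [0.092, -0.117, 0.149, 0.014, 0.013, 0.12], 'joint_efforts': [0.001, -46.404, 27.017, 0.014, -0.0, 0.0], 'tool_pos': [0.575, 0.0, 0.231], 'eef_rot': [[0.0, 1.0, -0.001], [1.0, -0.0, 0.0], [0.0, -0.001, -1.0]], 'contact_force': [-1.404, -0.064, -0.15], 'torque': [0.011, 0.026, 0.001], 'grip_force': 0.0, 'gripper_width': 1.0}
```

send_rows(
  increments="0 0 0.08 0 0 0; 0 0 0.08 0 0 0; 0 0 0.08 0 0 0; -0.06 -0.07 0 0 0 0; -0.06 -0.07 0 0 0 0",
)

```text
time_s: 0.65
tool_pos: [0.5165, -0.0706, 0.3529]
eef_rot: [[-0.003, 1.0, 0.004], [1.0, 0.003, -0.001], [-0.001, 0.004, -1.0]]
contact_force: [1.0, -0.7, 0.1]
gripper_width: 1.0
grip_force: 0.0
```

send_rows(
  increments="-0.06 -0.07 0 0 0 0; -0.06 -0.07 0 0 0 0; -0.06 -0.08 0 0 0 0; 0 0 0 0 0 0; 0 0 0 0 0 0",
)

```text
time_s: 1.15
tool_pos: [0.4245, -0.1807, 0.3513]
eef_rot: [[0.003, 1.0, 0.0], [1.0, -0.003, 0.001], [0.001, 0.0, -1.0]]
contact_force: [-0.6, -0.4, -0.2]
gripper_width: 0.998
grip_force: 0.0
```

Run:
```python
from h import *
print(manip.get_obs()['tool_pos'],manip.get_obs()['time_s'])
p,d,c=grab('wrist'); cv2.imwrite('pics/w1.png',p[...,::-1]); np.savez('w1.npz',p=p,d=d,**c)
P=pts(d,c); b=(abs(P[...,0]-.42)<.07)&(abs(P[...,1]+.245)<.075)
for lo,hi in ((.218,.24),(.19,.24),(.2,.218)):
    m=b&(P[...,2]>lo)&(P[...,2]<hi)
    k,L,st,ce=cv2.connectedComponentsWithStats(m.astype(np.uint8)); i=1+st[1:,4].argmax(); q=P[L==i]
    print(lo,len(q),ce[i].round(),'z',np.median(q[:,2]).round(4),np.percentile(q,[1,99],axis=0).round(4).tolist(),[np.round(t,1) for t in cv2.minAreaRect((q[:,:2]*1000).astype(np.float32))])
```

```text
[ 0.42446071 -0.18066388  0.35128507] 1.15
0.218 1194 [308. 274.] z 0.229 [[0.4047, -0.2648, 0.219], [0.4288, -0.2313, 0.2307]] [array([ 416.6, -248.3]), array([34.4, 23.9]), np.float64(86.7)]
0.19 2760 [309. 256.] z 0.2139 [[0.4048, -0.2923, 0.2018], [0.4325, -0.1987, 0.2305]] [array([ 418.2, -248.4]), array([100.5,  29.9]), np.float64(88.6)]
0.2 1262 [311. 229.] z 0.2075 [[0.4045, -0.2329, 0.2013], [0.4334, -0.1985, 0.2169]] [array([ 418.8, -216. ]), array([35.3, 29.9]), np.float64(88.0)]
```

View pics/w1.png

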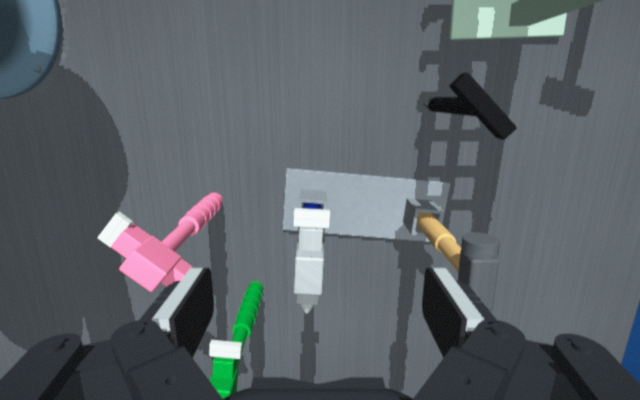

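The hammer head block is at (308,274), with the chisel at (312,215) and the point at (307,308). The block centre is about (0.418, -0.247), its top is at z 0.2295, so the point is at about 0.211, and the yaw is about -3.5°. Neighbours are clear, so I'm going in to grasp.

send_rows(
  increments="-0.007 -0.062 0 0 0 -0.01; -0.007 -0.062 0 0 0 -0.01; 0 0 -0.03 0 0 0; 0 0 -0.06 0 0 0; 0 0 -0.06 0 0 0",
  jaw=1,
  newtons=60,
)

```text
time_s: 1.7
tool_pos: [0.4198, -0.2411, 0.2756]
eef_rot: [[0.06, 0.998, 0.001], [0.998, -0.06, -0.0], [-0.0, 0.001, -1.0]]
contact_force: [-0.2, 0.6, -0.7]
gripper_width: 1.002
grip_force: 0.0
```

send_rows(
  increments="0 0 -0.06 0 0 0; 0 0 -0.06 0 0 0; 0 0 -0.035 0 0 0; 0 0 0 0 0 0; 0 0 0 0 0 0",
)

```text
time_s: 2.2
tool_pos: [0.4188, -0.2409, 0.199]
eef_rot: [[0.06, 0.998, -0.0], [0.998, -0.06, 0.001], [0.001, -0.0, -1.0]]
contact_force: [0.5, -0.1, 0.3]
gripper_width: 1.003
grip_force: 0.0
```

send_rows(
  increments="0 0 0 0 0 0; 0 0 0 0 0 0; 0 0 0 0 0 0; 0 0 0 0 0 0; 0 0 0 0 0 0",
  jaw=-1,
  newtons=60,
)

```text
time_s: 2.7
tool_pos: [0.4183, -0.2423, 0.1995]
eef_rot: [[0.063, 0.998, 0.001], [0.998, -0.063, -0.001], [-0.001, 0.001, -1.0]]
contact_force: [0.1, -0.7, 3.2]
gripper_width: 0.268
grip_force: 59.6
```

send_rows(
  increments="0 0 0 0 0 0; 0 0 0 0 0 0; 0 0 0 0 0 0; 0 0 0 0 0 0; 0 0 0 0 0 0",
)

```text
time_s: 3.2
tool_pos: [0.4183, -0.2423, 0.1995]
eef_rot: [[0.063, 0.998, 0.001], [0.998, -0.063, -0.001], [-0.001, 0.001, -1.0]]
contact_force: [-1.4, 0.3, 5.8]
gripper_width: 0.271
grip_force: 59.9
```

send_rows(
  increments="0 0 0.02 0 0 0; 0 0 0.03 0 0 0; 0 0 0.04 0 0 0; 0 0 0.05 0 0 0; 0 0 0.05 0 0 0",
  newtons=90,
)

```text
time_s: 3.7
tool_pos: [0.4172, -0.2413, 0.294]
eef_rot: [[0.063, 0.998, -0.002], [0.998, -0.063, 0.002], [0.002, -0.002, -1.0]]
contact_force: [-0.2, -1.2, -3.6]
gripper_width: 0.269
grip_force: 88.4
```

send_rows(
  increments="0 0 0.01 0 0 0; 0 0.02 0 0 0 0; 0.01 0.04 0 0 0 0; 0.01 0.05 0 0 0 0; 0.01 0.05 0 0 0 0",
)

```text
time_s: 4.2
tool_pos: [0.4319, -0.1601, 0.2967]
eef_rot: [[0.063, 0.998, -0.003], [0.998, -0.063, 0.002], [0.002, -0.003, -1.0]]
contact_force: [0.4, 0.2, -2.5]
gripper_width: 0.268
grip_force: 88.4
```

send_rows(
  increments="0.01 0.06 0 0 0 0; 0.01 0.06 0 0 0 0; 0.01 0.06 0 0 0 0.01; 0.01 0.06 0 0 0 0.01; 0.01 0.06 0 0 0 0",
)

```text
time_s: 4.7
tool_pos: [0.4565, -0.0099, 0.2968]
eef_rot: [[-0.001, 1.0, -0.004], [1.0, 0.001, 0.001], [0.001, -0.004, -1.0]]
contact_force: [0.7, 0.4, -3.1]
gripper_width: 0.263
grip_force: 88.5
```

send_rows(
  increments="0 0.06 0 0 0 0; 0 0.06 0 0 0 0; 0 0.06 0 0 0 0; 0 0.05 0 0 0 0; 0 0.03 0 0 0 0",
)

```text
time_s: 5.2
tool_pos: [0.4561, 0.1202, 0.2967]
eef_rot: [[-0.002, 1.0, -0.004], [1.0, 0.002, 0.0], [0.0, -0.004, -1.0]]
contact_force: [0.3, -0.1, -3.1]
gripper_width: 0.263
grip_force: 88.5
```

send_rows(
  increments="0 0.03 0 0 0 0; 0 0.03 0 0 0 0; 0 0 0 0 0 0; 0 0 0 0 0 0; 0 0 0 0 0 0",
)

```text
time_s: 5.7
tool_pos: [0.4573, 0.1476, 0.298]
eef_rot: [[0.0, 1.0, -0.002], [1.0, -0.0, -0.001], [-0.001, -0.002, -1.0]]
contact_force: [0.2, 0.2, -3.5]
gripper_width: 0.263
grip_force: 88.5
```

Run:
```python
from h import *
o=manip.get_obs(); print(o['tool_pos'],o['time_s'],o['contact_force'])
for n in ['wrist','side']:
    p,d,c=grab(n); cv2.imwrite(f'pics/{n}2.png',p[...,::-1]); np.savez(f'{n}2.npz',p=p,d=d,**c)
```

```text
[0.45733972 0.14756739 0.29799033] 5.7 [ 0.22017966  0.24284983 -3.45208331]
```

View pics/wrist2.png

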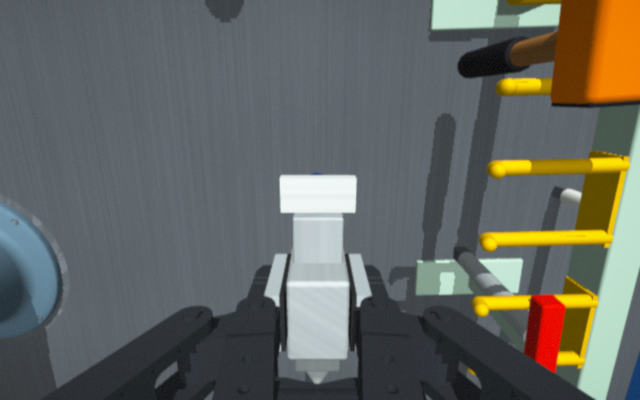

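View pics/side2.png

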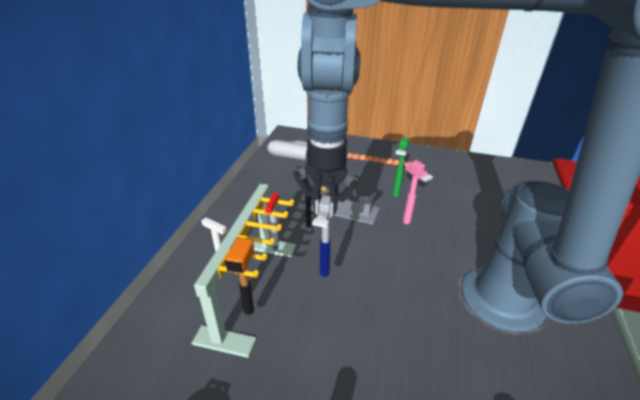

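The hammer is held upright in the jaws: head at (318,270) in the wrist view, blue grip at (324,257) in the side view. The fork prongs start at (497,168) and (488,242). Next I measure the head relative to the prongs.

Run:
```python
from h import *
f=np.load('wrist2.npz'); P=pts(f['d'],f); hsv=cv2.cvtColor(f['p'],cv2.COLOR_RGB2HSV).astype(int); H,S=hsv[...,0],hsv[...,1]
m=(S<40)&(hsv[...,2]>130); m[:, :275]=0; m[:,360:]=0; m[:170]=0; 
q=P[m]; q=q[q[:,2]>.24]; print('head',np.percentile(q,[1,50,99],axis=0).round(4).tolist())
b=P[285:350,295:342].reshape(-1,3); print('blocktop z',np.median(b[:,2]), 'tilt', np.linalg.lstsq(np.c_[b[:,:2],np.ones(len(b))],b[:,2],rcond=None)[0].round(3))
g=P[260:360,285:352].reshape(-1,3);g=g[g[:,2]>b[:,2].max()-.004]; print('block xy',np.percentile(g,[1,99],axis=0).round(4).tolist())
m=(H>18)&(H<32)&(S>150)
k,L,st,ce=cv2.connectedComponentsWithStats(m.astype(np.uint8))
for i in range(1,k):
    if st[i,4]>100:
        q=P[L==i]; print(ce[i].round(),np.percentile(q,[1,50,99],axis=0).round(4).tolist())
for n in ['side']:
    f=np.load(n+'2.npz'); P=pts(f['d'],f); hsv=cv2.cvtColor(f['p'],cv2.COLOR_RGB2HSV).astype(int)
    m=(hsv[...,0]>108)&(hsv[...,0]<128)&(hsv[...,1]>150); m[:,:312]=0;m[:,340:]=0;m[:235]=0;m[285:]=0
    q=P[m]; q=q[abs(q[:,0]-.455)<.05]; print(len(q),np.median(q[q[:,2]>.15],0),np.median(q[q[:,2]<.13],0),q.min(0),q.max(0))
```

```text
head [[0.4424, 0.1028, 0.3019], [0.4575, 0.158, 0.3132], [0.4722, 0.191, 0.3363]]
blocktop z 0.3275980821891983 tilt [-0.006  0.528  0.255]
block xy [[0.4576, 0.2212, 0.4417], [0.4576, 0.2212, 0.4417]]
[531.   2.] [[0.5648, 0.2719, 0.211], [0.5777, 0.273, 0.2142], [0.594, 0.2742, 0.2212]]
[524.  86.] [[0.5642, 0.2228, 0.0005], [0.5818, 0.2277, 0.2159], [0.7073, 0.2429, 0.2247]]
[569. 200.] [[0.5665, 0.1239, 0.0019], [0.6396, 0.1554, 0.2146], [0.6946, 0.1851, 0.2242]]
[576. 322.] [[0.6314, 0.0253, 0.1868], [0.6546, 0.0586, 0.2115], [0.6582, 0.0855, 0.2172]]
[499. 303.] [[0.5684, -0.0411, 0.0013], [0.5885, 0.0801, 0.2155], [0.7394, 0.0832, 0.2246]]
285 [0.45500513 0.15029841 0.18217493] [0.45494    0.1505783  0.11977617] [0.44540521 0.14340537 0.10753285] [0.46733897 0.1548472  0.21354198]
```

send_rows(
  increments="0 0.014 -0.03 0 0 0; 0 0.014 -0.04 0 0 0; 0 0 -0.04 0 0 0; 0 0 0 0 0 0; 0 0 0 0 0 0",
)

```text
time_s: 6.3
tool_pos: [0.4577, 0.1615, 0.244]
eef_rot: [[0.001, 1.0, -0.001], [1.0, -0.001, -0.0], [-0.0, -0.001, -1.0]]
contact_force: [-1.1, -0.1, -3.6]
gripper_width: 0.264
grip_force: 88.8
```

send_rows(
  increments="0.02 0 0 0 0 0; 0.03 0 0 0 0 0; 0.03 0 0 0 0 0; 0 0 0 0 0 0; 0 0 0 0 0 0",
)

```text
time_s: 6.8
tool_pos: [0.4989, 0.1619, 0.2445]
eef_rot: [[0.001, 1.0, 0.001], [1.0, -0.001, 0.0], [0.0, 0.001, -1.0]]
contact_force: [-1.2, 0.2, -3.2]
gripper_width: 0.267
grip_force: 89.0
```

send_rows(
  increments="0.02 0 0 0 0 0; 0.03 0 0 0 0 0; 0.03 0 0 0 0 0; 0.03 0 0 0 0 0; 0.03 0 0 0 0 0",
)

```text
time_s: 7.3
tool_pos: [0.5689, 0.162, 0.244]
eef_rot: [[-0.0, 1.0, 0.001], [1.0, 0.0, 0.0], [0.0, 0.001, -1.0]]
contact_force: [0.5, 0.4, -2.3]
gripper_width: 0.269
grip_force: 89.2
```

send_rows(
  increments="0.03 0 0 0 0 0; 0.03 0 0 0 0 0; 0.026 0 0 0 0 0; 0 0 0 0 0 0; 0 0 0 0 0 0",
)

```text
time_s: 7.8
tool_pos: [0.6109, 0.162, 0.2436]
eef_rot: [[0.0, 1.0, -0.001], [1.0, -0.0, -0.0], [-0.0, -0.001, -1.0]]
contact_force: [-0.2, -0.9, -3.5]
gripper_width: 0.268
grip_force: 89.1
```

Run:
```python
from h import *
o=manip.get_obs(); print(o['tool_pos'],o['time_s'],o['contact_force'])
p,d,c=grab('wrist'); cv2.imwrite('pics/w3.png',p[...,::-1])
P=pts(d,c); hsv=cv2.cvtColor(p,cv2.COLOR_RGB2HSV).astype(int)
q=P[(hsv[...,1]<40)&(hsv[...,2]>130)]; q=q[(q[:,2]>.24)&(q[:,2]<.29)&(abs(q[:,1]-.16)<.06)&(abs(q[:,0]-.612)<.04)]
print(np.percentile(q,[1,50,99],axis=0).round(4).tolist())
```

```text
[0.61090626 0.16198634 0.24362395] 7.8 [-0.1890762  -0.94352345 -3.47924095]
[[0.5941, 0.1405, 0.2477], [0.6108, 0.1726, 0.2625], [0.6277, 0.2053, 0.2818]]
```

View pics/w3.png

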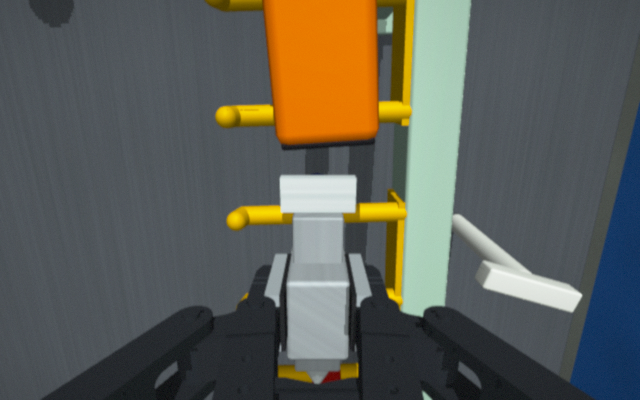

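The head sits over the prongs at (318,270), clear of the mallet (edge at row 145). I'm lowering it gently.

send_rows(
  increments="0 0 -0.012 0 0 0; 0 0 -0.012 0 0 0; 0 0 -0.012 0 0 0; 0 0 0 0 0 0; 0 0 0 0 0 0",
)

```text
time_s: 8.35
tool_pos: [0.6106, 0.162, 0.2255]
eef_rot: [[-0.0, 1.0, -0.001], [1.0, 0.0, -0.0], [-0.0, -0.001, -1.0]]
contact_force: [0.4, -0.2, -3.3]
gripper_width: 0.267
grip_force: 89.3
```

send_rows(
  increments="0 0 -0.004 0 0 0; 0 0 -0.003 0 0 0; 0 0 0 0 0 0; 0 0 0 0 0 0; 0 0 0 0 0 0",
)

```text
time_s: 8.85
tool_pos: [0.6113, 0.162, 0.2226]
eef_rot: [[-0.0, 1.0, 0.001], [1.0, 0.0, 0.0], [0.0, 0.001, -1.0]]
contact_force: [0.7, -0.8, -1.9]
gripper_width: 0.266
grip_force: 89.6
```

send_rows(
  increments="0 0 -0.002 0 0 0; 0 0 -0.002 0 0 0; 0 0 0 0 0 0; 0 0 0 0 0 0; 0 0 0 0 0 0",
)

```text
time_s: 9.35
tool_pos: [0.6113, 0.1621, 0.2225]
eef_rot: [[-0.0, 1.0, 0.003], [1.0, 0.0, 0.0], [0.0, 0.003, -1.0]]
contact_force: [-2.8, -0.5, 7.2]
gripper_width: 0.266
grip_force: 91.0
```

send_rows(
  increments="0 0 0.002 0 0 0; 0 0 0 0 0 0; 0 0 0 0 0 0; 0 0 0 0 0 0; 0 0 0 0 0 0",
  jaw=0.2,
  newtons=20,
)

```text
time_s: 9.85
tool_pos: [0.611, 0.162, 0.2211]
eef_rot: [[0.0, 1.0, -0.0], [1.0, -0.0, -0.0], [-0.0, -0.0, -1.0]]
contact_force: [-0.4, -0.0, 0.8]
gripper_width: 0.602
grip_force: 0.0
```

send_rows(
  increments="0 0 0 0 0 0; 0 0 0.02 0 0 0; 0 0 0.04 0 0 0; 0 0 0.06 0 0 0; 0 0 0.08 0 0 0",
)

```text
time_s: 10.35
tool_pos: [0.6101, 0.1618, 0.3215]
eef_rot: [[0.0, 1.0, -0.003], [1.0, -0.0, -0.0], [-0.0, -0.003, -1.0]]
contact_force: [0.4, -0.7, 0.4]
gripper_width: 0.603
grip_force: 0.0
```

send_rows(
  increments="0 0 0.04 0 0 0; -0.05 0 0 0 0 0; -0.05 -0.05 0 0 0 0; -0.05 -0.05 0 0 0 0; 0 0 0 0 0 0",
)

```text
time_s: 10.85
tool_pos: [0.5327, 0.11, 0.3424]
eef_rot: [[0.002, 1.0, -0.002], [1.0, -0.002, -0.001], [-0.001, -0.002, -1.0]]
contact_force: [1.2, -0.8, -0.0]
gripper_width: 0.598
grip_force: 0.0
```

Run:
```python
from h import *
o=manip.get_obs(); print(o['tool_pos'],o['time_s'],o['gripper_width'])
ims=[]
for n,(x0,y0,x1,y1) in [('scene',(280,170,470,320)),('side',(180,140,370,290))]:
    p,d,c=grab(n); P=pts(d,c); hsv=cv2.cvtColor(p,cv2.COLOR_RGB2HSV).astype(int)
    ims.append(cv2.resize(p[y0:y1,x0:x1,::-1],(400,316),interpolation=cv2.INTER_CUBIC))
    q=P[(hsv[...,1]<70)&(hsv[...,2]>120)]; q=q[(q[:,2]>.222)&(q[:,2]<.27)&(abs(q[:,1]-.155)<.06)&(abs(q[:,0]-.61)<.03)]
    print(n,len(q),np.percentile(q,[2,50,98],axis=0).round(4).tolist())
    m=(hsv[...,0]>105)&(hsv[...,0]<130)&(hsv[...,1]>120); q=P[m]; q=q[(q[:,2]>.03)&(q[:,2]<.15)&(abs(q[:,1]-.155)<.06)&(abs(q[:,0]-.61)<.05)]
    print('blue',len(q),np.median(q,0).round(3) if len(q) else '')
cv2.imwrite('pics/end.png',np.hstack(ims))
```

```text
[0.53273999 0.11001268 0.34240225] 10.85 0.5981182525782722
scene 396 [[0.6003, 0.1162, 0.2227], [0.6202, 0.1618, 0.2334], [0.6271, 0.2046, 0.2507]]
blue 157 [0.623 0.16  0.077]
side 344 [[0.5971, 0.1222, 0.2239], [0.6063, 0.1705, 0.2369], [0.622, 0.2022, 0.2527]]
blue 214 [0.607 0.165 0.081]
```

View pics/end.png

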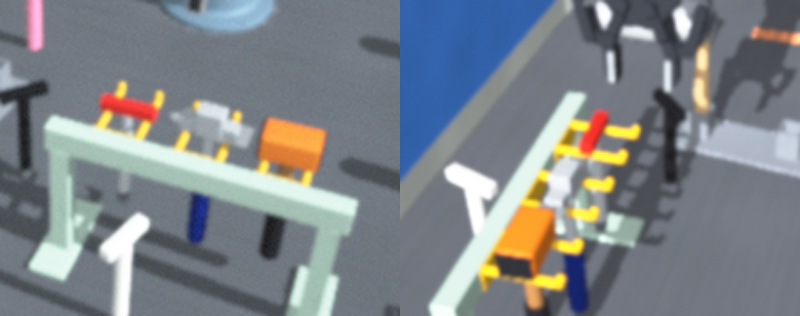

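The hammer hangs in the middle fork: head at (213,125), blue grip straight below at (198,215) in the scene crop. The mallet and key are unmoved and the gripper is clear.

send_rows(
  increments="0 0 0 0 0 0; 0 0 0 0 0 0; 0 0 0 0 0 0; 0 0 0 0 0 0; 0 0 0 0 0 0",
)

```text
time_s: 11.45
tool_pos: [0.5363, 0.1122, 0.3411]
eef_rot: [[-0.0, 1.0, -0.0], [1.0, 0.0, -0.0], [-0.0, -0.0, -1.0]]
contact_force: [-0.7, -0.5, -0.5]
gripper_width: 0.599
grip_force: 0.0
```

```bash
python3 -c "
from h import *
print(finish_job())"
```

```text
the job is handed in; nothing more can be done
None
```

The slag hammer is hanging released in the middle fork, the mallet and key look undisturbed in the final pictures, and the job was handed in at about 11.5 s; the hand-in returned no verdict.

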